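Shut the watch parts away from dust

ROBOT

A 6-joint arm with a two-finger parallel gripper is mounted at the origin on the work surface. World frame = base frame: x ahead of the robot, y to its left, z up, the work surface at z = 0. Lengths are in mm, angles in rad, forces in N, time in s.
With the tool pointing down it reaches from about 350 to 975 mm from the base axis. Payload 7.1 kg.
Tool frame: the origin (TCP) lies midway between the tips of the shut fingers; the grasp point (between the pads) lies 19 mm behind it (ctrl.grasp_offset is the distance from the TCP to the grasp point, in mm); z points along the fingers, y is the line along which they close (so a half turn about z gives the same grasp; the last joint's range is limited). The gripper opens to 88 mm and grips with 3 to 60 N. Pads are 20 mm wide; open, the fingers measure 115 mm over their backs; the gripper's body (75 mm by 178 mm) begins 61 mm behind the grasp point.
Start: joints at [1.091, 0.423, 1.63, -0, 1.089, -0.019], TCP at [277.883, 559.809, 222.675] pointing down, gripper open.
Joint ranges: [-3, 3], [-0.9, 2.11], [0.09, 2.58], [-1.31, 4.45], [0.11, 2.69], [-2.54, 2.54]. Speed limits (rad/s): [2.39, 2.39, 3.01, 3.14, 3.14, 3.14].

INTERFACE

Orientations are given as a rotation vector (axis times angle).
In Python, from workcell import ctrl gives the robot as it stands. The module is installed in compiled form; this text tells all that it offers.
- The arm moves only by the tool servo_tool, never from a script. Its argument "rows" is a list of rows, each a list of 7 numbers: the turn, a rotation vector about the tool's x, y, z as a fraction of full scale, then the shift along the tool's x, y, z as a fraction of full scale, then the finger opening in mm, from 0 to 87.8. A call has 1 to 10 rows; each row is the pose to reach, as a shift and turn from the pose commanded when the call began, along the tool's axes at that moment; what a row does not reach only later rows make up. Full scale, the value 1, is 20 cm for a shift and 1.5 rad for a turn. A row lasts 1/8 s, in which the tool goes at most 62.5 mm and 10.7 degrees, less where a joint would pass 70% of its speed; a pose out of reach is approached as far as the arm can. A call with a number of a shift or a turn outside -1 to 1 is refused whole. A call with a gripper value outside its range is refused whole. The fingers move at their own pace and stop on an object; the grip force is fixed at half the most. Time passes only in rows, so rows that repeat a pose let the fingers close. It gives the time, the measured TCP pose, the force, the opening and the grip force at its end, in the units of the state.
- ctrl.get_obs(): the state, without advancing time (a new reading comes with each control period).
- ctrl.get_image(name): name is "scene" or "side" or "wrist"; returns (picture, depth): 480x640x3 uint8, red, green, blue; 480x640 float32, mm along the optical axis (not along the pixel's ray), 0 where there is no reading.
- ctrl.camera_info(name): a dict with "intrinsics" (3x3 intrinsics, pixels), "k1" (the pictures are not rectified: a ray, as slopes to the right and down, at radius r is drawn at 1 + k1 r^2 times it, then the intrinsics apply), "R" (3x3) and "t" (3): a world point X has camera coordinates R X + t. Camera axes: x right, y down, z forward; pixel columns grow to the right and rows downward; lengths in mm; the calibration is good to about 2 mm. A picture is of the moment at which its call begins: read the wrist's pose just before it. camera_info takes no time and is no camera call; for the wrist camera it gives the pose at the moment of the call.
- ctrl.close_job(): hands the job in; it is judged then, once.
The state is a dict: "t": time; "qpos": joint angles; "qvel": joint speeds; "joint_torque": joint torques, N m; "ee_pos": TCP position; "orientation": TCP orientation; "ft_force": force on the tool from outside, world axes, zero at the start; "moment": the same for the moment, N m; "width": finger opening in mm; "grasp_force": force on a finger pad.
Only numpy, scipy, OpenCV 4.12 (cv2) and the standard library are available. Lean on these libraries where they do the work, as an engineer would, in place of code of your own. Each camera call takes 0.05 s, during which the arm holds its last target. There are 200 camera calls.

TASK

Shut the watch parts away from dust: with the fingertips, push both open drawers of the wooden chest fully home and push the lid of the green parts case down until it is shut. Do not lift or carry anything; leave the case about where it stands, flat on the bench, and do not disturb the small things around.

Things in the scene. Friction and masses are not known exactly. Their poses are not given: they have to be found in the camera images.
- chest: Low wooden drawer chest fixed to the bench, 150 deep (x) x 250 wide (y) x 90 mm high, two drawers side by side in its front. Origin on the bench under the middle of the front plane; +x points into the chest (the way drawers shut), -x roughly towards the robot, +y to the side of the wide drawer, z up. Shut, the drawers' middles lie at y = +46 (wide) and -74 mm (narrow).
- drawer_wide (a joint): How far the wide drawer is pulled out, m: 0 = fully shut, about 0.045 to 0.085 at the start, 0.095 at most. It slides along the chest's x axis, stays where it is left, and takes about 1.5 N plus 6 N per m/s to move.
- drawer_wide_front (a point): Middle of the wide drawer's flat front face, 40 mm above the bench; moves with the drawer; axes as the chest's, the face looks along -x. The wooden front is 138 mm wide, 10 thick, from 11 to 79 mm above the bench; no handle, only a finger notch 36 mm wide, cut 16 mm deep into the middle of its top edge. Shut, it is flush with the chest's front plane.
- drawer_narrow (a joint): How far the narrow drawer is pulled out, m: like drawer_wide.
- drawer_narrow_front (a point): Middle of the narrow drawer's flat front face, 40 mm above the bench; like drawer_wide_front, but the front is 82 mm wide.
- case: Green plastic watch-parts case, loose on the bench, 1.3 kg, 105 (x) x 165 (y) x 48 mm high, filled with small tubs. Origin at the centre of its underside, z up; its lid is hinged along its +x side (the side away from the robot).
- lid (a joint): Angle of the case's lid, rad: 0 = shut flat on the case, about 1.0 to 1.5 at the start (pi/2 = upright), 1.9 at most. The hinge is stiff (about 0.09 N m): the lid stays where it is left and must be pushed all the way down.
- lid_hinge (a point): Middle of the lid's hinge line, on the case's far upper edge, 49 mm above the bench; fixed to the case, axes as the case's; the hinge line runs along y and lies in the lid's underside. Shut, the lid covers the case, its upper face 57 mm above the bench; open, its outer face looks away from the robot and upward.
- lid_edge (a point): Middle of the lid's free edge, on its outer (upper) face, 110 mm from the hinge line; moves with the lid. The lid is a clear panel with green bars, 110 mm from hinge to free edge, 165 mm along the hinge, 8 mm thick, 0.1 kg, without a handle.
- holder: Bystander: small steel movement holder, 50 x 34 x 30 mm, standing between chest and case. Origin at the centre of its underside.
- loupe: Bystander: black eye loupe, 34 mm across, 30 mm high, standing on the chest's top 90 to 120 mm behind its front. Origin at the centre of its underside.
- oil: Bystander: amber glass oil bottle, 28 mm across, 50 mm high, standing between chest and case, further from the robot than the holder. Origin at the centre of its underside.
- dish: Bystander: white ceramic dish, 56 mm across, 22 mm high, beyond the oil bottle on the bench. Origin at the centre of its underside.
There are look-alikes about, which are no part of the job. What is meant by the case is not blue, and is the smaller of those in its own colour.

How it is judged (in metres and radians):
At the end, for the whole second after the job is handed in: Both drawers are within 4 mm of fully shut and the lid within 0.06 rad of flat; the case stands flat within 40 mm of its first place, and holder, loupe, oil bottle and dish are within 20 mm of theirs (value of joint each of drawer_wide, drawer_narrow below 0.004 m and value of joint lid below 0.06 rad and angle between case's own z axis and vertical below 0.05 rad and distance of case from where it was at the start of the episode below 0.04 m and distance of each of holder, loupe, oil, dish from where it was at the start of the episode below 0.02 m); the robot touches nothing.
It fails at once if the movement holder, loupe, oil bottle or dish was displaced by more than 20 mm or lifted (distance of any of holder, loupe, oil, dish from where it was at the start of the episode above 0.02 m).
It fails at once if the parts case was lifted or tipped up (height (world z) of case above 0.01 m or angle between case's own z axis and vertical above 0.12 rad).
It fails at once if the parts case was shoved more than 40 mm from its place (distance of case from where it was at the start of the episode above 0.04 m).
It also fails if it takes over 54 s, if anything falls off the work surface, if the arm or the gripper's body presses on something with over 40 N, if the wrist force passes 120 N, or if a joint passes its speed limit or range.

## Working session

There is one attempt and no reset: what is moved stays moved. The work goes in short steps, Python scripts to look and compute and a tool call to move; the robot and the scene stay as the last step left them, time stands still between calls to the robot, and variables do not carry over. Pictures are saved under pics/ and viewed, at most 10 in all, crops included, and the job is handed in when it is done.

Besides the shell and the picture viewer there is one more tool, called after "Call:" as name(argument=value, ...) on one line, values as JSON. servo_tool: Moves the arm, as the interface text tells. Its arguments: {"type":"object","properties":{"rows":{"type":"array","items":{"type":"array","items":{"type":"number"}}}},"required":["rows"]}

```bash
mkdir -p pics
cat > h.py <<'E'
import numpy as np, cv2
from workcell import ctrl
def grab(n,tag):
    p,d=ctrl.get_image(n); i=ctrl.camera_info(n)
    cv2.imwrite(f'pics/{tag}.png',p[:,:,::-1]); np.savez(f'pics/{tag}.npz',p=p,d=d,K=i['intrinsics'],k1=i['k1'],R=i['R'],t=i['t'])
def world(tag,pts):
    z=np.load(f'pics/{tag}.npz'); out=[]
    for u,v in pts:
        D=float(np.median([q for q in z['d'][max(0,v-1):v+2,max(0,u-1):u+2].ravel() if q>0] or [0]))
        s=cv2.undistortPoints(np.array([[[u,v]]],float),z['K'],np.array([float(z['k1']),0,0,0]))[0,0]
        out.append(z['R'].T@(np.array([s[0]*D,s[1]*D,D])-z['t']))
    return np.array(out)
E
python3 - <<'E'
from h import *
grab('scene','s0');grab('side','d0')
o=ctrl.get_obs();print(o)
E
```

```text
{'t': 0.1, 'qpos': array([ 1.09101649e+00,  4.23801303e-01,  1.63057613e+00, -2.78513523e-05,
        1.08861959e+00, -1.90089548e-02]), 'qvel': array([-1.49536615e-03, -1.13861295e-03, -3.90209417e-03,  5.49496351e-05,
       -3.45875224e-04, -1.09071693e-03]), 'joint_torque': array([ 1.79821018e-04, -5.45610881e+01, -2.74327397e+01,  6.45458023e-02,
        1.87889091e-02, -8.44137816e-06]), 'ee_pos': array([277.66019213, 559.38643485, 221.97112053]), 'orientation': array([-7.17297838e-01, -3.05827664e+00,  2.14707058e-03]), 'ft_force': array([-0.6948669 ,  0.57265532,  0.64862394]), 'moment': array([-0.01218425, -0.00430614, -0.03176585]), 'grasp_force': 0.0, 'width': 87.86138879979421}
```

View pics/s0.png

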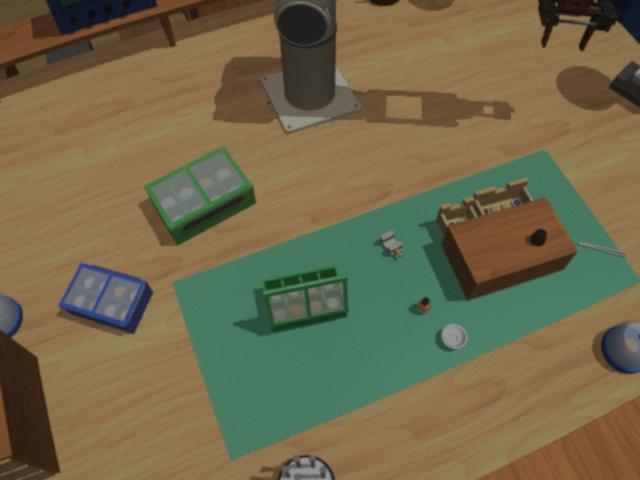

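View pics/d0.png

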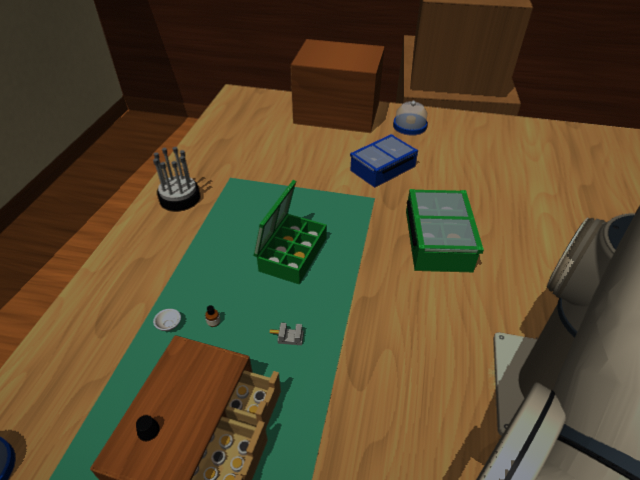

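Candidates for the case: open green on the mat, scene (305,298); larger, shut green (200,195); blue (105,297). I choose the open, smaller green one. Chest: wooden one on the mat at (508,245), with drawers open toward the robot (440–535,185–225); the brown box at bottom left is a look-alike. Next, a close crop to check.

Run:
```python
from h import *
p=cv2.imread('pics/s0.png')
a=cv2.resize(p[250:340,250:360],None,fx=4.5,fy=4.5,interpolation=cv2.INTER_CUBIC)
b=cv2.resize(p[170:300,425:585],None,fx=4,fy=4,interpolation=cv2.INTER_CUBIC)
W=np.zeros((600,800,3),np.uint8)
b=cv2.resize(p[170:305,430:585],(620,540),interpolation=cv2.INTER_CUBIC)
cv2.imwrite('pics/c1.png',b)
q=cv2.imread('pics/d0.png')
c=np.zeros((600,800,3),np.uint8)
c[:360,:440]=cv2.resize(p[250:340,250:360],(440,360),interpolation=cv2.INTER_CUBIC)
c[:480,440:]=cv2.resize(q[175:295,250:340],(360,480),interpolation=cv2.INTER_CUBIC)
cv2.imwrite('pics/c2.png',c)
print(world('s0',[(310,90),(200,195),(305,310),(390,240),(424,306),(454,337),(538,237),(500,240),(400,350)]).round(0))
print(world('d0',[(440,230),(290,333),(212,318),(167,320),(148,425)]).round(0))
```

```text
[[  67.  -22.   88.]
 [ 261. -373.   75.]
 [ 623. -257.   84.]
 [ 507.   -3.   12.]
 [ 693.  -14.   35.]
 [ 772.   23.    4.]
 [ 674.  258.  117.]
 [ 637.  193.   89.]
 [ 752.  -96.    2.]]
[[ 238. -323.   75.]
 [ 517.  -10.   12.]
 [ 679.    2.   31.]
 [ 780.   11.    6.]
 [ 660.  272.  120.]]
```

View pics/c1.png

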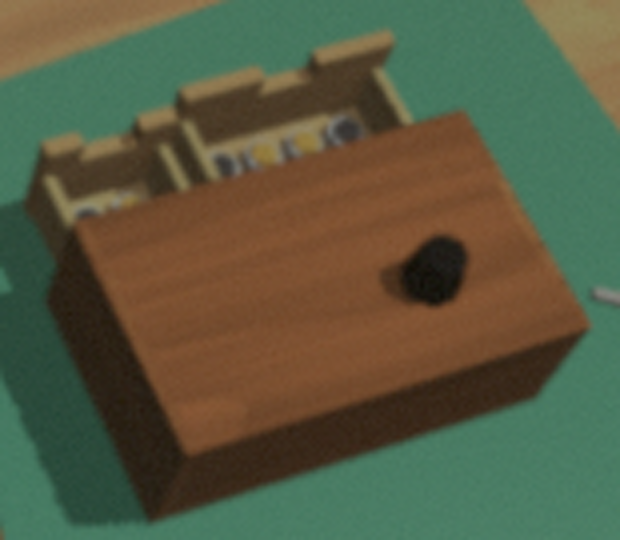

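View pics/c2.png

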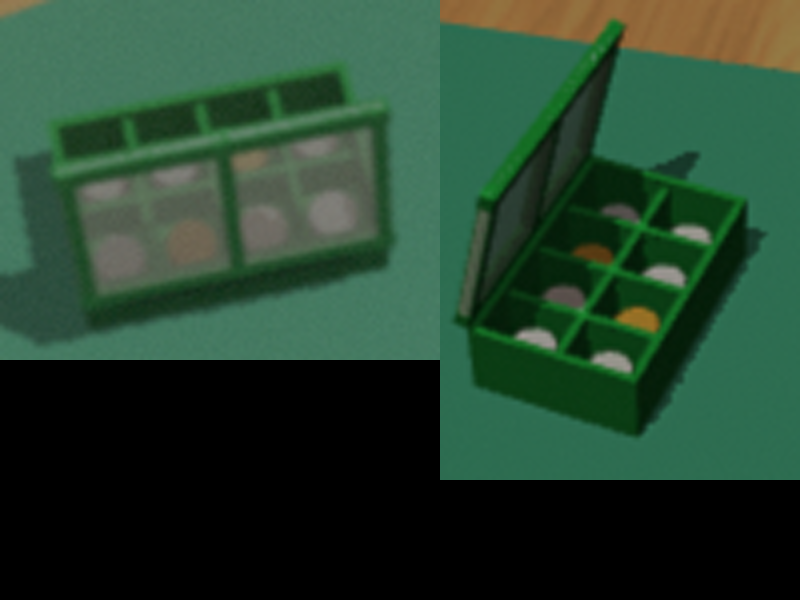

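Crops confirm it: c2 shows the open green case (8 tubs, lid raised on the far side); c1 the chest with the narrow drawer on the left and the wide one on the right. Measuring corners with known heights.

```bash
cat >> h.py <<'E'
def plane(tag,pts,zz):
    z=np.load(f'pics/{tag}.npz'); s=cv2.undistortPoints(np.array(pts,float)[:,None],z['K'],np.array([float(z['k1']),0,0,0]))[:,0]
    C=-z['R'].T@z['t']; r=np.c_[s,np.ones(len(s))]@z['R']
    return C+r*((zz-C[2])/r[:,2])[:,None]
E
python3 - <<'E'
from h import *
f=lambda a,ox,oy,k:[(ox+(u+.5)/k-.5,oy+(v+.5)/k-.5) for u,v in a]
c=plane('s0',f([(78,225),(468,112),(588,325),(188,452)],430,170,4),90);print('chest',c.round(1))
print([np.linalg.norm(c[i]-c[i-1]).round(0) for i in range(4)])
w=plane('s0',f([(180,92),(393,34)],430,170,4),79);n=plane('s0',f([(45,140),(172,110)],430,170,4),79)
print('wide',w.round(1),'nar',n.round(1))
r=plane('s0',f([(50,122),(345,64)],250,250,4),48);print('rim near',r.round(1))
r2=plane('d0',f([(745,200),(637,375),(475,330)],250-110,175,4),48);print('rim near side cam',r2.round(1))
print('lid edge scene', world('s0',[(264,293),(278,290),(306,285),(334,280),(345,277)]).round(1))
print('lid face', world('s0',[(275,308),(308,302),(340,296),(274,325),(310,317),(342,311)]).round(1))
print('lid edge side', world('d0',[(262,224),(270,210),(280,198),(292,184)]).round(1))
C=np.load('pics/s0.npz');print('cam',(-C['R'].T@C['t']).round(0))
C=np.load('pics/d0.npz');print('cam',(-C['R'].T@C['t']).round(0))
# chest-plane segmentation by depth: fit cloud
D=C
z=np.load('pics/s0.npz');v,u=np.mgrid[0:480,0:640]
s=cv2.undistortPoints(np.stack([u.ravel(),v.ravel()],1).astype(float)[:,None],z['K'],np.array([float(z['k1']),0,0,0]))[:,0]
d=z['d'].ravel()[:,None];X=(np.c_[s,np.ones(len(s))]*d-z['t'])@z['R']
m=(abs(X[:,2]-90)<8)&(X[:,0]>450)&(X[:,1]>80)&(d[:,0]>0)
print(cv2.minAreaRect(X[m][:,:2].astype(np.float32)),m.sum(),np.median(X[m][:,2]))
m=(abs(X[:,0]-600)<150)&(abs(X[:,1]+250)<150)&(d[:,0]>0)&(X[:,2]>100)
print('lid top pts',m.sum(),X[m].max(0).round(),X[m].min(0).round())
m=(abs(X[:,0]-550)<250)&(abs(X[:,1])<400)&(abs(X[:,2])<12);print('bench',np.median(X[m][:,2]))
E
```

```text
chest [[563.1 106.   90. ]
 [583.5 352.5  90. ]
 [727.8 336.8  90. ]
 [707.   92.9  90. ]]
[np.float64(144.0), np.float64(247.0), np.float64(145.0), np.float64(245.0)]
wide [[502.1 209.4  79. ]
 [514.4 349.3  79. ]] nar [[501.3 121.   79. ]
 [511.2 198.7  79. ]]
rim near [[ 508.1 -311.9   48. ]
 [ 537.1 -151.8   48. ]]
rim near side cam [[ 506.3 -311.5   48. ]
 [ 534.6 -156.8   48. ]
 [ 632.8 -170.2   48. ]]
lid edge scene [[ 589.3 -325.3  156.2]
 [ 594.2 -298.4  157.1]
 [ 604.4 -244.7  155.6]
 [ 614.9 -190.5  154.6]
 [ 618.6 -168.9  157.6]]
lid face [[ 605.8 -313.2  107.9]
 [ 618.1 -247.7  105.9]
 [ 629.8 -183.2  103.7]
 [ 617.6 -324.4   55. ]
 [ 629.8 -249.6   55.5]
 [ 642.8 -183.3   54.9]]
lid edge side [[ 613.9 -166.4  156.2]
 [ 610.4 -212.9  156.7]
 [ 600.5 -257.1  156.9]
 [ 587.7 -312.7  156.6]]
cam [1056. -389. 1146.]
cam [336. 536. 829.]
((726.2396240234375, 222.10629272460938), (262.62103271484375, 441.700439453125), 89.87605285644531) 6594 89.0800509722397
lid top pts 1836 [ 635. -164.  162.] [ 584. -330.  100.]
bench 0.13538781611894624
```

```bash
cat >> h.py <<'E'
from scipy.spatial.transform import Rotation as Ro
def rows(targets):   # (x,y,z,yaw of tool y in deg) -> rows, tool kept vertical
    o=ctrl.get_obs(); R0=Ro.from_rotvec(o['orientation']); p0=o['ee_pos']
    print('t',round(o['t'],2),p0.round(1),'F',o['ft_force'].round(1),'yaw',np.degrees(np.arctan2(*R0.as_matrix()[[1,0],1])).round(1))
    for x,y,z,a in targets:
        a=np.radians(a);c,s=np.cos(a),np.sin(a)
        R=Ro.from_matrix(np.array([[-s,c,0],[c,s,0],[0,0,-1]]))
        print(np.r_[(R0.inv()*R).as_rotvec()/1.5,R0.inv().apply(np.array([x,y,z])-p0)/200].round(3).tolist())
E
python3 -c "
from h import *
rows([(440,440,200,85),(455,284,160,85),(455,284,45,85)])"
```

```text
t 0.1 [277.7 559.4 222. ] F [-0.7  0.6  0.6] yaw 63.6
[-0.001, -0.0, -0.249, -0.992, -0.174, 0.11]
[-0.001, -0.0, -0.249, -1.406, -0.839, 0.311]
[-0.001, -0.0, -0.249, -1.406, -0.838, 0.886]
```

Call:
servo_tool(rows=[[0,0,-0.125,-0.25,-0.15,0.03,0],[0,0,-0.249,-0.5,-0.3,0.06,0],[0,0,-0.249,-0.72,-0.45,0.1,0],[0,0,-0.249,-0.9,-0.6,0.14,0],[0,0,-0.249,-0.97,-0.72,0.18,0],[0,0,-0.249,-0.97,-0.72,0.2,0]])

```text
t: 0.85
ee_pos: [387.4, 342.7, 182.1]
orientation: [-0.141, -3.137, 0.002]
ft_force: [0.5, 1.3, -0.2]
width: 31.2
grasp_force: 0.0
```

```bash
python3 -c "
from h import *
rows([(460,284,150,85),(460,284,45,85),(505,280,45,85),(540,277,45,85),(560,275,45,85)])"
```

```text
t 0.85 [387.4 342.7 182.1] F [ 0.5  1.3 -0.2] yaw 84.9
[-0.001, -0.001, -0.002, -0.388, -0.26, 0.16]
[-0.001, -0.001, -0.002, -0.389, -0.259, 0.685]
[-0.001, -0.001, -0.002, -0.615, -0.259, 0.685]
[-0.001, -0.001, -0.002, -0.79, -0.258, 0.685]
[-0.001, -0.001, -0.002, -0.891, -0.259, 0.684]
```

Call:
servo_tool(rows=[[0,0,0,-0.2,-0.15,0.08,0],[0,0,0,-0.389,-0.259,0.16,0],[0,0,0,-0.389,-0.259,0.43,0],[0,0,0,-0.389,-0.259,0.685,0],[0,0,0,-0.389,-0.259,0.685,0],[0,0,0,-0.5,-0.259,0.685,0],[0,0,0,-0.6,-0.259,0.685,0],[0,0,0,-0.7,-0.259,0.685,0],[0,0,0,-0.8,-0.259,0.685,0],[0,0,0,-0.86,-0.259,0.685,0]])

```text
t: 2.1
ee_pos: [556.2, 278.7, 47.4]
orientation: [0.137, 3.137, 0.002]
ft_force: [-2.0, 0.9, 0.7]
width: 0.4
grasp_force: 1.0
```

Run:
```python
from h import *
grab('side','d1');grab('scene','s1')
a=cv2.imread('pics/d1.png')[300:480,90:330];cv2.imwrite('pics/d1c.png',cv2.resize(a,None,fx=3,fy=3,interpolation=cv2.INTER_CUBIC))
rows([(565,275,45,85)])
```

```text
t 2.2 [556.5 278.4  47. ] F [-0.3 -0.1 -0.1] yaw 85.0
[0.001, 0.002, -0.0, -0.044, -0.013, 0.01]
```

View pics/d1c.png

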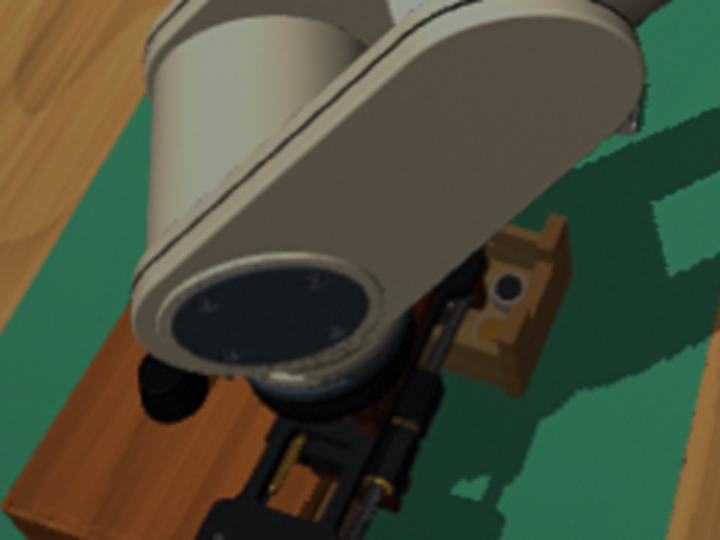

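The side view d1c shows the wide drawer nearly in, the narrow one still out at about (520,320), and the loupe clear at (175,385). I'll push on gently until the force rises.

Call:
servo_tool(rows=[[0,0,0,-0.02,0,0,0],[0,0,0,-0.035,0,0,0],[0,0,0,-0.05,0,0,0],[0,0,0,-0.05,0,0,0]])

```text
t: 2.7
ee_pos: [561.2, 277.2, 45.7]
orientation: [-0.137, -3.133, 0.002]
ft_force: [-12.7, 2.0, 9.9]
width: -0.0
grasp_force: 6.3
```

Call:
servo_tool(rows=[[0,0,0,-0.015,0,0,0],[0,0,0,-0.025,0,0,0],[0,0,0,-0.025,0,0,0]])

```text
t: 3.08
ee_pos: [561.0, 277.1, 45.7]
orientation: [-0.136, -3.123, 0.005]
ft_force: [-31.3, 7.1, 24.3]
width: 0.3
grasp_force: 16.4
```

```bash
python3 -c "
from h import *
rows([(460,286,45,85),(450,166,45,85),(490,163,45,85),(550,157,45,85)])"
```

```text
t 3.08 [561.  277.1  45.7] F [-31.3   7.1  24.3] yaw 85.0
[-0.003, -0.01, 0.0, 0.507, 0.001, 0.011]
[-0.003, -0.01, 0.0, 0.504, -0.601, 0.013]
[-0.003, -0.01, 0.0, 0.304, -0.599, 0.01]
[-0.003, -0.01, 0.0, 0.002, -0.603, 0.006]
```

Call:
servo_tool(rows=[[0,0,0,0.2,0,0,0],[0,0,0,0.4,0,0,0],[0,0,0,0.57,-0.1,0,0],[0,0,0,0.57,-0.35,0,0],[0,0,0,0.57,-0.6,0,0],[0,0,0,0.45,-0.6,0,0],[0,0,0,0.35,-0.6,0,0],[0,0,0,0.25,-0.6,0,0],[0,0,0,0.15,-0.6,0,0],[0,0,0,0.08,-0.6,0,0]])

```text
t: 4.32
ee_pos: [543.3, 158.3, 45.6]
orientation: [-0.137, -3.138, 0.0]
ft_force: [-3.0, 0.5, 2.0]
width: 0.6
grasp_force: 1.1
```

Call:
servo_tool(rows=[[0,0,0,-0.02,0,0,0],[0,0,0,-0.035,0,0,0],[0,0,0,-0.05,0,0,0],[0,0,0,-0.05,0,0,0]])

```text
t: 4.82
ee_pos: [551.3, 157.7, 45.5]
orientation: [-0.137, -3.136, 0.001]
ft_force: [-4.9, 1.5, 2.4]
width: 0.7
grasp_force: 2.7
```

Call:
servo_tool(rows=[[0,0,0,-0.015,0,0,0],[0,0,0,-0.03,0,0,0],[0,0,0,-0.03,0,0,0]])

```text
t: 5.2
ee_pos: [551.0, 157.4, 45.2]
orientation: [-0.136, -3.124, 0.003]
ft_force: [-26.9, 5.9, 21.8]
width: 0.3
grasp_force: 13.7
```

```bash
python3 -c "
from h import *
rows([(450,166,45,85),(450,166,230,85)])"
```

```text
t 5.2 [551.  157.4  45.2] F [-26.9   5.9  21.8] yaw 85.0
[-0.002, -0.01, 0.0, 0.507, -0.001, 0.009]
[-0.002, -0.01, 0.0, 0.52, -0.004, -0.916]
```

Call:
servo_tool(rows=[[0,0,0,0.2,0,0,0],[0,0,0,0.4,0,0,0],[0,0,0,0.55,0,0,0],[0,0,0,0.55,-0.05,-0.3,0],[0,0,0,0.55,-0.15,-0.6,0],[0,0,0,0.5,-0.3,-0.9,0],[0,0,0,0.4,-0.5,-1,0],[0,0,0,0.3,-0.7,-1,0],[0,0,0.03,0.1,-0.9,-1,0],[0,0,0.06,0,-1,-1,0]])

```text
t: 6.45
ee_pos: [543.0, -44.3, 246.1]
orientation: [0.283, 3.127, -0.001]
ft_force: [1.1, 0.8, -1.6]
width: 0.4
grasp_force: 0.0
```

```bash
python3 -c "
from h import *
rows([(672,-259.5,245,79.8),(672,-259.5,129,79.8)])
print(ctrl.get_obs()['qpos'])
"
```

```text
t 6.45 [543.  -44.3 246.1] F [ 1.1  0.8 -1.6] yaw 79.7
[-0.0, 0.001, -0.001, -0.827, -0.943, 0.008]
[-0.0, 0.001, -0.001, -0.826, -0.943, 0.588]
[-1.02950348e-01  2.76926851e-01  1.78819829e+00 -4.29984036e-04
  1.07439855e+00 -1.49332330e+00]
```

Call:
servo_tool(rows=[[0,0,0,-0.2,-0.2,0,0],[0,0,0,-0.4,-0.4,0,0],[0,0,0,-0.6,-0.6,0,0],[0,0,0,-0.83,-0.8,0,0],[0,0,0,-0.83,-0.943,0,0],[0,0,0,-0.83,-0.943,0.2,0],[0,0,0,-0.83,-0.943,0.4,0],[0,0,0,-0.83,-0.943,0.58,0],[0,0,0,-0.83,-0.943,0.58,0]])

```text
t: 7.58
ee_pos: [669.5, -256.1, 126.4]
orientation: [-0.277, -3.123, -0.003]
ft_force: [-0.3, -0.3, -0.0]
width: 0.5
grasp_force: 0.0
```

Run:
```python
from h import *
grab('side','d2');grab('scene','s2')
H=np.array([625,-251,49.]);ex=np.array([.984,-.178,0])
def T(th,r=80,dn=0):
    x=-r*np.cos(th)+(8-dn)*np.sin(th)+12;z=r*np.sin(th)+(8-dn)*np.cos(th)
    return (*(H+x*ex+[0,0,z]),79.8)
rows([T(t,dn=2) for t in (1.31,1.15,1,.85,.7,.55,.4,.25,.12,0)])
```

```text
t 7.67 [ 672.2 -257.2  130.5] F [-0.1 -0.9 -0.1] yaw 79.8
[-0.0, 0.001, 0.001, 0.252, -0.011, 0.013]
[-0.0, 0.001, 0.001, 0.314, -0.011, 0.03]
[-0.0, 0.001, 0.001, 0.369, -0.011, 0.055]
[-0.0, 0.001, 0.001, 0.419, -0.011, 0.087]
[-0.0, 0.001, 0.001, 0.464, -0.011, 0.127]
[-0.0, 0.001, 0.001, 0.503, -0.011, 0.173]
[-0.0, 0.001, 0.001, 0.535, -0.011, 0.224]
[-0.0, 0.001, 0.001, 0.558, -0.01, 0.279]
[-0.0, 0.001, 0.001, 0.571, -0.01, 0.33]
[-0.0, 0.001, 0.001, 0.578, -0.01, 0.377]
```

View pics/d2.png

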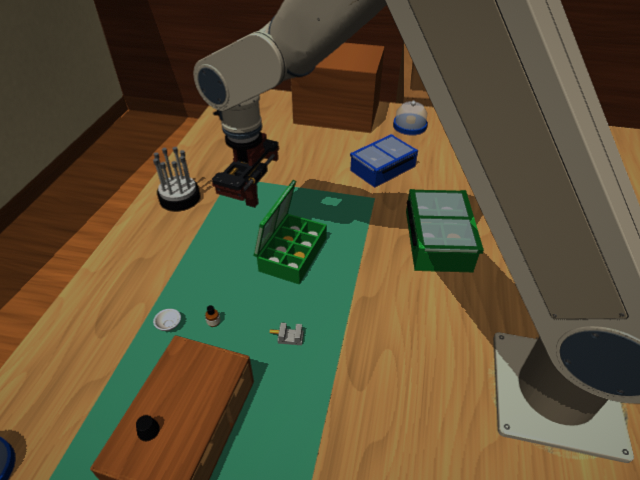

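Side view: both drawers flush (fronts around (230,410)), bystanders in place at (167,320), (212,315), (290,333), fingers behind the lid at (250,195). Now swinging the lid.

Call:
servo_tool(rows=[[0,0,0,0.13,-0.01,0.01,0],[0,0,0,0.2,-0.01,0.012,0],[0,0,0,0.25,-0.01,0.013,0],[0,0,0,0.285,-0.01,0.02,0],[0,0,0,0.314,-0.01,0.03,0],[0,0,0,0.342,-0.01,0.042,0],[0,0,0,0.369,-0.01,0.055,0]])

```text
t: 8.55
ee_pos: [598.4, -246.0, 118.4]
orientation: [-0.278, -3.129, -0.0]
ft_force: [0.5, -0.4, 0.6]
width: 0.5
grasp_force: 0.5
```

Run:
```python
from h import *
grab('side','d3')
H=np.array([625,-251,49.]);ex=np.array([.984,-.178,0])
def T(th,r=80,dn=0):
    x=-r*np.cos(th)+(8-dn)*np.sin(th)+12;z=r*np.sin(th)+(8-dn)*np.cos(th)
    return (*(H+x*ex+[0,0,z]),79.8)
rows([T(t,dn=2) for t in (1,.85,.7,.55,.4,.3,.2,.1,0)])
a=cv2.imread('pics/d3.png')[130:310,180:380];cv2.imwrite('pics/d3c.png',cv2.resize(a,None,fx=3,fy=3,interpolation=cv2.INTER_CUBIC))
```

```text
t 8.6 [ 597.4 -245.7  117.9] F [-0.1 -0.4  0.8] yaw 79.8
[0.0, -0.001, 0.0, -0.01, -0.001, -0.008]
[0.0, -0.001, 0.0, 0.041, -0.001, 0.024]
[0.0, -0.001, 0.0, 0.086, -0.001, 0.064]
[0.0, -0.001, 0.0, 0.125, -0.001, 0.11]
[0.0, -0.001, 0.0, 0.156, -0.001, 0.161]
[0.0, -0.001, 0.0, 0.172, -0.001, 0.198]
[0.0, -0.001, 0.0, 0.185, -0.001, 0.236]
[0.0, -0.001, 0.0, 0.194, -0.001, 0.275]
[0.0, -0.001, 0.0, 0.199, -0.001, 0.315]
```

View pics/d3c.png

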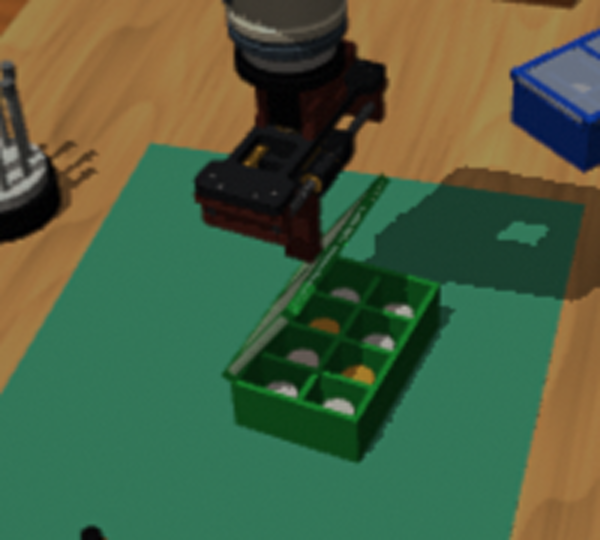

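The lid follows (crop: fingertip on it at about (310,250)), and the case has not moved. I'll continue along the arc.

Call:
servo_tool(rows=[[0,0,0,0.041,0,0.024,0],[0,0,0,0.086,0,0.064,0],[0,0,0,0.125,0,0.11,0],[0,0,0,0.156,0,0.161,0],[0,0,0,0.172,0,0.198,0],[0,0,0,0.185,0,0.236,0],[0,0,0,0.194,0,0.275,0],[0,0,0,0.199,0,0.3,0],[0,0,0,0.199,0,0.31,0],[0,0,0,0.199,0,0.31,0]])

```text
t: 9.85
ee_pos: [559.3, -238.9, 57.3]
orientation: [-0.278, -3.129, -0.0]
ft_force: [-2.3, 1.3, 7.4]
width: 0.8
grasp_force: 3.6
```

Call:
servo_tool(rows=[[0,0,0,0,0,0.01,0],[0,0,0,0,0,0.02,0],[0,0,0,0,0,0.02,0]])

```text
t: 10.22
ee_pos: [559.5, -239.0, 56.8]
orientation: [-0.278, -3.129, 0.0]
ft_force: [-13.5, 5.8, 39.5]
width: 0.3
grasp_force: 19.5
```

Call:
servo_tool(rows=[[0,0,0,0,0,-0.1,0],[0,0,0,0,0,-0.3,0],[0,0,0,0,0,-0.6,0],[0,0,0,0.3,0,-0.8,0],[0,0,0,0.6,0,-0.8,0],[0,0,0,0.9,0,-0.8,0],[0,0,0,0.9,0,-0.8,0]])

```text
t: 11.1
ee_pos: [378.4, -205.8, 212.6]
orientation: [-0.28, -3.127, -0.001]
ft_force: [0.6, -0.6, -0.3]
width: 0.6
grasp_force: 0.0
```

Run:
```python
from h import *
grab('scene','s4');grab('side','d4')
print('lid near',world('s4',[(266,281),(300,275),(335,269)]).round(1))
f=lambda t:np.load(f'pics/{t}.npz')
z=f('s4')
v,u=np.mgrid[0:480,0:640]
s=cv2.undistortPoints(np.stack([u.ravel(),v.ravel()],1).astype(float)[:,None],z['K'],np.array([float(z['k1']),0,0,0]))[:,0]
d=z['d'].ravel()[:,None];X=(np.c_[s,np.ones(len(s))]*d-z['t'])@z['R']
m=(abs(X[:,0]-575)<90)&(abs(X[:,1]+240)<110)&(X[:,2]>50)&(X[:,2]<110)
P=X[m];A=np.c_[P[:,:2],np.ones(len(P))];k=np.linalg.lstsq(A,P[:,2],rcond=None)[0]
print('lid tilt',k[:2],'mean z',P.mean(0),cv2.minAreaRect(P[:,:2].astype(np.float32)))
rows([])
a=cv2.imread('pics/s4.png')[160:360,230:600];b=cv2.imread('pics/d4.png')[170:480,80:400]
c=np.zeros((580,800,3),np.uint8);c[:270,:500]=cv2.resize(a,(500,270),interpolation=3);c[270:580,480:800]=b
cv2.imwrite('pics/c4.png',c)
```

```text
lid near [[ 518.  -305.6   57.6]
 [ 532.1 -233.3   56.3]
 [ 547.9 -158.6   56.4]]
lid tilt [-0.00273213  0.00094404] mean z [ 571.66163146 -242.11514599   56.32916339] ((571.9364013671875, -241.78233337402344), (165.50714111328125, 119.89816284179688), 80.4945297241211)
t 11.2 [ 382.6 -207.6  213.4] F [ 0.3 -0.4 -0.3] yaw 79.8
```

View pics/c4.png

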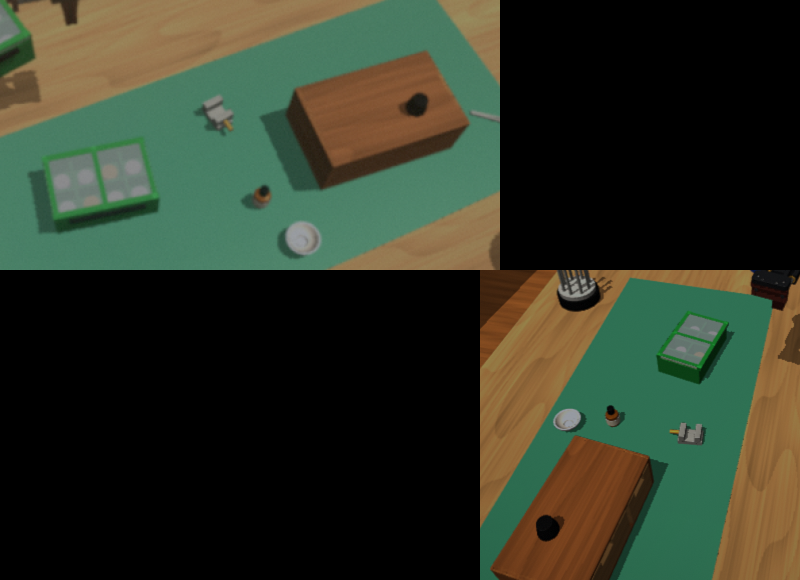

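The lid is flat (fitted tilt 0.003 rad, at (100,180) in the crop). Both drawers are flush after hitting their hard stops, the bystanders haven't moved, and the arm is clear.

```bash
python3 -c "
from workcell import ctrl
print(ctrl.close_job())"
```

```text
the job is handed in; nothing more can be done
None
```

Job handed in at about 11 s: both drawers are pushed to their hard stops, the lid of the green case is shut flat, the case and the small things looked unmoved in the last pictures, and the arm is clear; the hand-in returned no verdict.

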